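# Fish the bottle carrier out of the inclined warmer well

### The arm

A 6-joint arm with a two-finger parallel gripper is mounted at the origin on the work surface. World frame = base frame: x ahead of the robot, y to its left, z up, the work surface at z = 0. Lengths are in m, angles in degrees, forces in N, time in s.
With the tool pointing down it reaches from about 0.4 to 0.825 m from the base axis. Payload 7 kg.
Tool frame: the origin (TCP) lies on the centre line of the jaws, within the pads' length; the fingertips stand 14 mm ahead of it and the grasp point (between the pads) lies 5 mm behind it (arm.tip_reach is the z of the fingertips in the tool frame, in m); z points along the fingers, y is the line along which they close (so a half turn about z gives the same grasp; the last joint's range is limited). The gripper opens to 85 mm and grips with 20 to 120 N. Pads are 22 mm wide; open, the fingers measure 114 mm over their backs; the gripper's body (76 mm by 85 mm) begins 54 mm behind the grasp point. The pads swing forward as they close: fully open they stand 13 mm farther back than shut.
Start: joints at [85.147, 20.546, 0.682, 0, -70.136, -16.507], TCP at [0.246, 0.629, 0.245] pointing down, gripper open.
Joint ranges: [-176.03, 176.03], [-82.01, 121.73], [-58.28, 71.71], [-173.87, 95.51], [-174.79, -0.11], [-173.66, 173.66]. Speed limits (degrees/s): [136.94, 136.94, 172.46, 180, 180, 180].

### API

Orientations are given as a 3x3 rotation matrix whose columns are the frame's x, y, z axes.
In Python, from bench import arm gives the robot as it stands. The module is installed in compiled form; this text tells all that it offers. Calls block until the motion is done:
- arm.move_pose(position, orientation): joint-space move of the TCP to a pose.
- arm.move_linear(position, orientation=None, feed=0.15): straight line of the TCP; orientation=None keeps the orientation; feed is the mean speed in m/s.
- arm.set_joints(angles): joint-space move.
- arm.set_gripper(opening, force=None): opening from 0.0 (shut) to 1.0 (fully open); force is the grip in N (None keeps the last); returns when the fingers have stopped.
- arm.hold(seconds).
- arm.ik(position, orientation): joint angles nearest the present ones, or None.
- arm.sense(): the state.
- arm.camera(name): name is "scene" or "side" or "wrist"; returns a dict with "image" (480x640x3 uint8, red, green, blue), "camera_matrix" (3x3 intrinsics, pixels), "world_to_cam" (4x4, takes a point from world to camera coordinates); the wrist camera has in their place "tool_from_camera" (4x4, takes a point from camera to tool coordinates, whose origin is the TCP and whose axes are the flange's). Camera axes: x right, y down, z forward; pixel columns grow to the right and rows downward; lengths in m; the calibration is good to about 2 mm. A picture is of the moment at which its call begins: read the wrist's pose just before it. There is no depth.
A pose or a line that the arm cannot do raises arm.Unreachable and nothing moves.
- arm.close_job(): hands the job in; it is judged then, once.
The state is a dict: "clock": time; "joints": joint angles; "qvel": joint speeds; "joint_efforts": joint torques, N m; "position": TCP position; "tool_rot": TCP orientation; "wrist_force": force on the tool from outside, world axes, zero at the start; "torque": the same for the moment, N m; "grip_width": opening from 0.0 (shut) to 1.0 (fully open); "finger_force": force on a finger pad.
Only numpy, scipy, OpenCV 4.12 (cv2) and the standard library are available. Lean on these libraries where they do the work, as an engineer would, in place of code of your own. Each camera call takes 0.05 s, during which the arm holds its last target. There are 200 camera calls.

### The job

Slide the warmer's shutter fully open and leave it open, take the hook tool from its fork stand, and use it to catch the bail of the steel bottle carrier deep in the sloping well and draw the carrier out. Set the carrier down gently, standing upright on the floor of the steel tray, unhook it, and hang the hook tool back in its fork. Keep the gripper itself off the carrier (it is sanitised), do not tip it over, and leave the other bottles and things on the bench where they stand.

Things in the scene. Friction and masses are not known exactly. Their poses are not given: they have to be found in the camera images.
- warmer: Fixed white bottle warmer with cream back, about 240 wide (y), 220 high. Origin on the table straight below the centre of the well's mouth. The mouth lies in a sloping face that looks up and 35 degrees towards the warmer's -x (robot's front right); its y is level. The face runs 76 to -y and 181 to +y of the mouth and 70 up and down the slope; 8 mm high rails at 62 guide the shutter.
- mouth (a point): Centre of the well's mouth, in the sloping face, 185 above the table; axes as warmer. The well is a round blind bore, diameter 92, depth 165, square to the face: it leans 35 degrees from vertical, and leads inward along (sin 35, 0, -cos 35) in the warmer's frame.
- shutter (a joint): Flat aluminium shutter 116 x 100 x 4 that lies on the sloping face (top 6 above it). Value in m: 0 = centred over the mouth, grows as it slides along the warmer's own +y, stop at 0.110 = mouth clear. It stays where it is left; friction 1.5 N. Starts nearly shut.
- knob (a point): Centre of the top of the shutter's black fin-shaped knob, which stands square to the sloping face in the middle of the shutter: 12 thick along the warmer's y, 30 along the slope, 44 tall above the shutter plate. It moves with the shutter.
- carrier: Steel bottle carrier: cylinder of diameter 85, 52 high, a white cap standing 7 out of its top, over it a rigid steel bail. About 0.32 kg (+-30 %). Origin at the underside's centre, z along its axis to the bail, the bail in its y-z plane. At first it lies on the well's floor, against the bore's lower wall (about 3 below the bore's axis), its x up the slope, y as the warmer's.
- bail (a point): Middle of the bail's top bar (wire centre), 100 above the carrier's underside, at first 65 inside the mouth along the bore. The bail is an arch of 6 mm wire: the top bar is straight for 30 along the carrier's y, shoulders slope down to legs 33 to each side. Free space under the arch to the cap: 38 high. Hung by it, the carrier swings freely, widely if moved fast.
- hook: Hook tool, 231 long, 0.14 kg. Origin on the shaft's axis at the underside of its square collar (36 x 36 x 6); z up to the handle, a grey bar 22 (x) x 20 (y), 6 to 78 above the origin. The steel shaft, diameter 6, goes down and ends in a square hook that points to the tool's +x. Grip it firmly: it turns in a light grip when tilted or loaded.
- saddle (a point): On the hook tool: middle of the hook's bottom bar (wire centre), 150 below the tool's origin and 10 to its +x. The bar, diameter 6, runs 20 from the shaft along the tool's +x, then turns up into a tip that ends 131 below the origin. Gap between shaft and tip: 14, where a load hangs.
- stand: Fixed dark steel base (130 x 110 x 12), an aluminium post and two level prongs 12 wide and 16 apart, top 175 above the table, that form a fork open to the stand's -x. Origin on the table straight below where the hook tool hangs. Prongs run from 31 on the -x side to the post at 53 on the +x side; lips 5 high stand at their -x ends.
- seat (a point): Where the hook tool's origin is when it hangs in the fork: 175 above the table, midway between the prongs. It hangs with the shaft between the prongs, the collar resting on them, its hook pointing to the stand's +x (the post). Lift it over the lips and draw it out to -x; put it back the same way.
- tray: Fixed open steel tray 260 (x) x 170 (y), rim 18 high, walls and floor 5 thick. Origin at the centre of the underside on the table. Its +x end carries two bottles; the other end is free. Tray and stand may be on either side of the warmer.
- bottle_a: Bystander: clear milk bottle with a label, diameter 48, 90 high, standing in the tray near its +x end. Origin at the underside.
- bottle_b: Bystander: clear milk bottle without label, diameter 48, 90 high, standing in the tray near its +x end. Origin at the underside.
- bottle_c: Bystander: clear bottle, diameter 52, 110 high, on the bench. Origin at the underside.
- jar: Bystander: glass jar, diameter 64, 100 high, on the bench. Origin at the underside.
- cup: Bystander: clear cup, diameter 70, 70 high, on the bench. Origin at the underside.
- thermometer: Bystander: grey box 60 x 90 x 30 lying on the bench between robot and warmer. Origin at the underside.

How it is judged:
By the outcome, as a careful person would: the job done as asked, in the order asked, and still so for the second after the job is handed in, with the robot touching nothing.
It also fails if it takes over 72 s, if anything falls off the work surface, if the arm or the gripper's body presses on something with over 40 N, if the wrist force passes 120 N, or if a joint passes its speed limit or range.

## Working session

There is one attempt and no reset: what is moved stays moved. The work goes in short steps, each a Python script; the robot and the scene stay as the last script left them, time stands still between calls to the robot, and variables do not carry over. Pictures are saved under pics/ and viewed, at most 10 in all, crops included, and the job is handed in when it is done.

```bash
mkdir -p pics; ls
python3 - <<'E'
from bench import arm
import cv2,numpy as np
for n in("scene","side"):
    c=arm.camera(n);cv2.imwrite(f"pics/{n}0.png",c["image"][:,:,::-1])
    print(n,c["camera_matrix"].tolist(),np.round(c["world_to_cam"],4).tolist())
c=arm.camera("wrist");print(c["camera_matrix"].tolist(),np.round(c["tool_from_camera"],4).tolist())
cv2.imwrite("pics/wrist0.png",c["image"][:,:,::-1])
s=arm.sense();print(s,arm.tip_reach)
E
```

```text
pics
scene [[439.9154055632248, 0.0, 324.6427079109076], [0.0, 439.9154055632248, 244.45357219316594], [0.0, 0.0, 1.0]] [[-0.7013, 0.7128, 0.0126, 0.4096], [0.5928, 0.5929, -0.545, -0.2618], [-0.3959, -0.3747, -0.8384, 1.4664], [0.0, 0.0, 0.0, 1.0]]
side [[583.0964233377152, 0.0, 318.19550067281017], [0.0, 583.0964233377152, 244.85380805334077], [0.0, 0.0, 1.0]] [[0.9887, -0.1498, -0.0061, -0.5568], [-0.1018, -0.641, -0.7608, 0.1783], [0.11, 0.7528, -0.649, 1.2038], [0.0, 0.0, 0.0, 1.0]]
[[361.48755170301416, 0.0, 323.25318217623817], [0.0, 361.48755170301416, 239.68680005779927], [0.0, 0.0, 1.0]] [[0.002, -0.9657, -0.2595, 0.0666], [1.0, 0.0018, 0.001, -0.0003], [-0.0005, -0.2595, 0.9657, -0.1295], [0.0, 0.0, 0.0, 1.0]]
{'clock': 0.15, 'joints': array([ 8.51485097e+01,  2.05823521e+01,  6.45815548e-01, -1.21447929e-02,
       -7.01370816e+01, -1.65073934e+01]), 'qvel': array([ 0.04152296, -0.16916652,  0.1709    , -0.01884211, -0.04361444,
        0.00383079]), 'joint_efforts': array([-2.71815406e-04, -5.83877063e+01,  2.93652177e+01,  6.94066510e+00,
       -4.29431224e-03, -5.71703367e-06]), 'position': array([0.24574651, 0.62830326, 0.24458277]), 'tool_rot': array([[ 9.31291164e-01, -3.64275545e-01, -3.07308011e-04],
       [-3.64275633e-01, -9.31290324e-01, -1.26340837e-03],
       [ 1.74035796e-04,  1.28854587e-03, -9.99999155e-01]]), 'wrist_force': array([-0.04094432,  0.7894111 ,  0.09633865]), 'torque': array([-0.0491436 , -0.00973975, -0.0052241 ]), 'finger_force': 0.0, 'grip_width': 0.9967577985106897} 0.014
```

View pics/scene0.png

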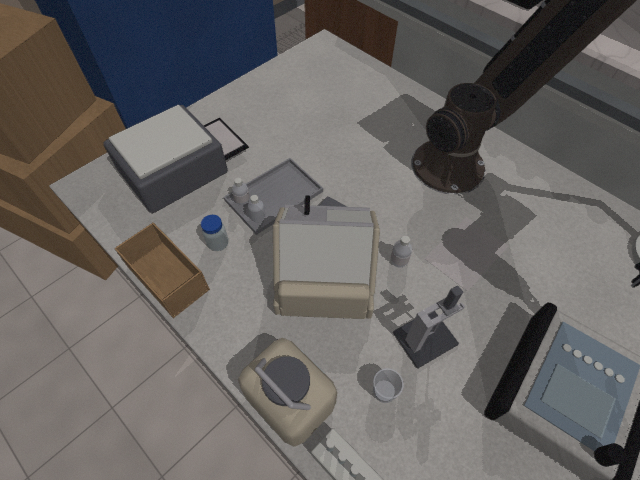

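View pics/side0.png

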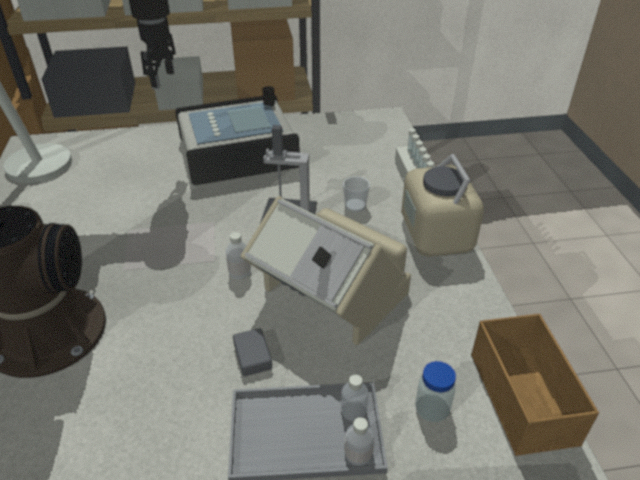

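Run:
```python
import cv2
a=cv2.imread("pics/scene0.png")[160:360,215:475];cv2.imwrite("pics/s1.png",cv2.resize(a,None,fx=3,fy=3,interpolation=cv2.INTER_CUBIC))
a=cv2.imread("pics/side0.png")[115:315,220:420];cv2.imwrite("pics/d1.png",cv2.resize(a,None,fx=3,fy=3,interpolation=cv2.INTER_CUBIC))
```

```text
(no output)
```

View pics/s1.png

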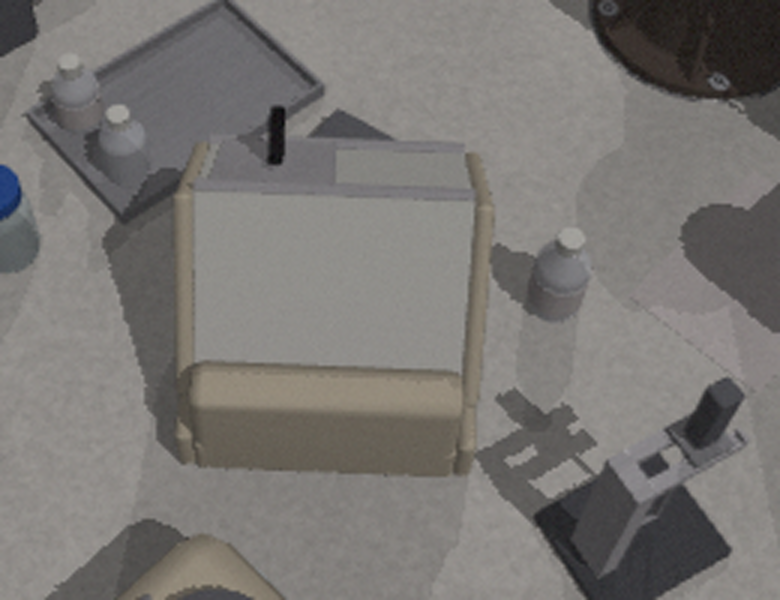

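View pics/d1.png

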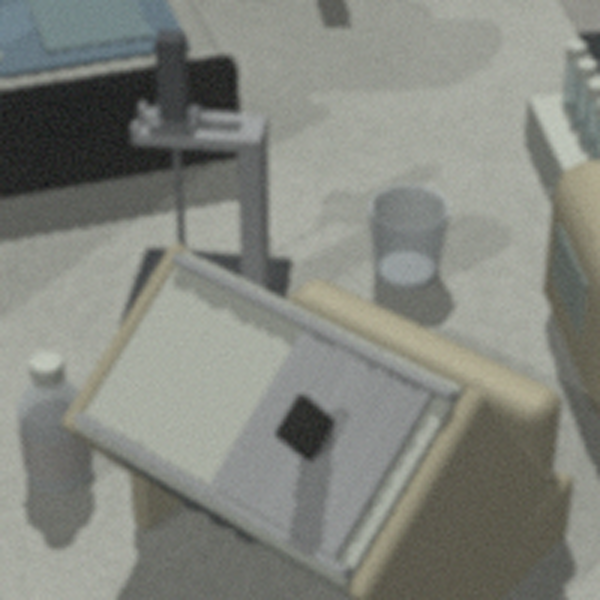

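```bash
cat > h.py <<'E'
import numpy as np,cv2
from scipy.optimize import least_squares
CAM={"scene":(np.array([[439.9154,0,324.6427],[0,439.9154,244.4536],[0,0,1]]),np.array([[-0.7013,0.7128,0.0126,0.4096],[0.5928,0.5929,-0.545,-0.2618],[-0.3959,-0.3747,-0.8384,1.4664]])),
"side":(np.array([[583.0964,0,318.1955],[0,583.0964,244.8538],[0,0,1]]),np.array([[0.9887,-0.1498,-0.0061,-0.5568],[-0.1018,-0.641,-0.7608,0.1783],[0.11,0.7528,-0.649,1.2038]]))}
def proj(c,P):
    K,T=CAM[c];q=K@(T[:,:3]@np.asarray(P)+T[:,3]);return q[:2]/q[2]
def rz(a): return np.array([[np.cos(a),-np.sin(a),0],[np.sin(a),np.cos(a),0],[0,0,1]])
S,C=np.sin(np.radians(35)),np.cos(np.radians(35))
FR=np.array([[C,0,-S],[0,1,0],[S,0,C]])   # columns: up slope, y, face normal
def face(s,y,n): return np.array([0,0,.185])+FR@np.array([s,y,n])
E
cat > fit.py <<'E'
from h import *
def sc(x,y): return("scene",215+x/3,160+y/3)
def sd(x,y): return("side",220+x/3,115+y/3)
def fit(f,obs,x0):
    def r(p): return np.concatenate([proj(o[0][0],rz(p[2])@o[1](p)+[p[0],p[1],0])-o[0][1:] for o in obs])
    q=least_squares(r,x0,loss="soft_l1");print(f,np.round(q.x,4),"yaw",np.degrees(q.x[2]).round(2));print(np.round(r(q.x).reshape(-1,2),1).tolist());return q.x
F=lambda s,y,n:(lambda p:face(s,y,n)); SH=lambda s,y,n:(lambda p:face(s,p[3]+y,n)); L=lambda *v:(lambda p:np.array(v))
fit("warmer",[(sc(277,112),SH(0,0,.05)),(sd(305,428),SH(0,0,.05)),(sd(298,340),SH(.058,.05,.006)),(sd(213,485),SH(-.058,.05,.006)),
 (sd(180,252),F(.062,.181,.008)),(sd(460,388),F(.062,-.076,.008)),(sd(75,422),F(-.062,.181,.008)),(sd(350,575),F(-.062,-.076,.008)),
 (sc(465,147),F(-.062,.181,.008)),(sc(474,195),F(.062,.181,.008)),(sc(193,190),F(.062,-.076,.008)),(sc(207,140),F(-.062,-.076,.008))],[.6,0.1,.7,.01])
fit("stand",[(sc(728,390),L(0,0,.253)),(sd(172,33),L(0,0,.253)),(sc(655,463),L(.034,0,.175)),(sd(220,122),L(.034,0,.175)),
 (sd(138,132),L(-.031,-.02,.175)),(sc(745,440),L(-.031,.02,.175)),],[.5,.4,0])
w,d=.13,.085
f2=lambda *a:("side",)+a
fit("tray",[(sc(222,0),L(-w,d,.018) if 0 else L(-w,-d,.018)),(sc(323,88),L(-w,d,.018)),(sc(30,112),L(w,-d,.018)),(sc(122,218),L(w,d,.018)),
 (f2(233,390),L(-w,d,.018)),(f2(380,384),L(w,d,.018)),(f2(385,470),L(w,-d,.018)),(f2(229,478),L(-w,-d,.018))],[.5,-.3,0])
E
python3 fit.py
```

```text
warmer [ 0.5675 -0.0772  0.7313 -0.0076] yaw 41.9
[[-1.5, -0.5], [-2.3, -4.0], [4.0, -4.1], [0.5, -0.4], [-9.4, -3.8], [1.7, 3.3], [-7.1, -8.2], [3.1, 0.2], [8.1, -0.1], [9.4, -0.6], [-4.1, -3.8], [-2.5, -2.0]]
stand [ 0.5189  0.3206 -0.228 ] yaw -13.06
[[-1.6, 0.9], [0.2, 0.1], [2.1, -0.3], [0.1, 0.2], [-0.9, 0.4], [-0.1, 0.2]]
tray [ 0.4954 -0.3143 -0.0984] yaw -5.64
[[0.5, -2.8], [-0.3, -1.5], [-2.4, -1.4], [-1.5, -1.9], [1.1, -0.4], [-4.9, -1.1], [3.3, -0.7], [-1.0, -0.3]]
```

```bash
cat >> fit.py <<'E'
print("---")
R=lambda s,k:(lambda p:face(s,p[k],.008))
fit("warmer",[(sc(277,112),SH(0,0,.05)),(sd(305,428),SH(0,0,.05)),(sd(298,340),SH(.058,.05,.006)),(sd(213,485),SH(-.058,.05,.006)),
 (sd(180,252),R(.062,4)),(sd(460,388),R(.062,5)),(sd(75,422),R(-.062,4)),(sd(350,575),R(-.062,5)),
 (sc(465,147),R(-.062,4)),(sc(474,195),R(.062,4)),(sc(193,190),R(.062,5)),(sc(207,140),R(-.062,5))],[.6,0.1,.7,.01,.16,-.07])
E
python3 fit.py | sed '1,/---/d'
```

```text
warmer [ 0.5414 -0.0473  0.745  -0.0464  0.1187 -0.1078] yaw 42.68
[[-1.3, -0.1], [-2.1, -4.5], [3.6, -4.6], [0.6, -0.6], [-1.6, 0.5], [-1.4, 0.8], [0.9, -3.1], [0.7, -2.3], [-0.7, -0.8], [0.1, -1.4], [-0.7, -2.9], [0.1, -1.3]]
```

```bash
cat >> h.py <<'E'
def snap(arm,n):
    s=arm.sense();c=arm.camera("wrist");cv2.imwrite(f"pics/{n}.png",c["image"][:,:,::-1])
    T=np.eye(4);T[:3,:3]=s["tool_rot"];T[:3,3]=s["position"];W=T@c["tool_from_camera"]
    np.savez(f"pics/{n}.npz",K=c["camera_matrix"],W=np.linalg.inv(W))
    CAM[n]=(c["camera_matrix"],np.linalg.inv(W)[:3])
def load(n):
    z=np.load(f"pics/{n}.npz");CAM[n]=(z["K"],z["W"][:3])
E
cat > a.py <<'E'
from h import *
from bench import arm
W=rz(.745)@FR; s,y,n=W.T
o=np.array([.578,-.087,0]);k=o+rz(.745)@face(0,.008,.05)
print("knob",k)
s0=arm.sense()
arm.move_linear(s0["position"]+[0,0,.17],feed=.3)
for f in(1,-1):
    R=np.column_stack([f*s,-f*y,-n]);
    print(f,[arm.ik(k+n*d,R) for d in(.13,0)])
R=np.column_stack([s,-y,-n])
try:
    arm.move_pose(k+n*.13,R)
    snap(arm,"w1")
except arm.Unreachable as e: print(e)
print(arm.sense()["clock"])
E
python3 a.py
```

```text
knob [ 0.55149477 -0.10056273  0.2259576 ]
1 [array([-19.32201808,  -1.97691658, -10.54141658, -33.33772255,
       -67.1573972 , 161.34588859]), array([-11.63181781,   4.97688665, -16.88414836, -36.23831425,
       -52.01000357, 163.04168308])]
-1 [array([-19.32201808,  -1.97691658, -10.54141658, -33.33772255,
       -67.1573972 , -18.65411141]), array([-11.63181781,   4.97688665, -16.88414836, -36.23831425,
       -52.01000357, -16.95831692])]
3.8167
```

View pics/w1.png

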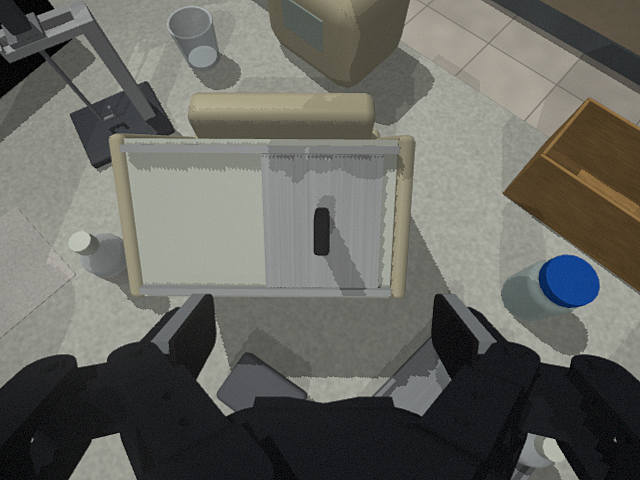

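```bash
cat > fit2.py <<'E'
from fit import *
load("w1"); print("=====")
w=lambda x,y:("w1",x,y)
E=lambda s,y:(lambda p:face(s,y,p[6]))
fit("warmer",[(sc(277,112),SH(0,0,.05)),(sd(305,428),SH(0,0,.05)),(sd(298,340),SH(.058,.05,.006)),(sd(213,485),SH(-.058,.05,.006)),
 (w(321,231),SH(0,0,.05)),(w(262,157),SH(.058,.05,.006)),(w(266,287),SH(-.058,.05,.006)),(w(387,155),SH(.058,-.05,.006)),(w(382,287),SH(-.058,-.05,.006)),
 (w(110,136),E(.07,.181)),(w(414,137),E(.07,-.076)),(w(133,297),E(-.07,.181)),(w(408,298),E(-.07,-.076)),
 (w(122,147),R(.062,4)),(w(398,147),R(.062,5)),(w(138,292),R(-.062,4)),(w(392,292),R(-.062,5)),
 (sd(180,252),R(.062,4)),(sd(460,388),R(.062,5)),(sd(75,422),R(-.062,4)),(sd(350,575),R(-.062,5)),
 (sc(465,147),R(-.062,4)),(sc(474,195),R(.062,4)),(sc(193,190),R(.062,5)),(sc(207,140),R(-.062,5))],[.57,-.08,.74,.01,.16,-.07,.005])
E
python3 fit2.py | sed '1,/=====/d'
```

```text
warmer [ 0.5749 -0.0838  0.745   0.0031  0.1675 -0.0579 -0.0035] yaw 42.68
[[-1.3, -0.1], [-2.1, -4.4], [3.5, -4.5], [0.6, -0.5], [2.2, 5.5], [0.0, -3.1], [1.4, -0.5], [-2.2, -0.8], [-3.3, -0.2], [-0.4, 2.3], [4.5, 2.0], [-0.7, -2.8], [-0.1, -3.1], [-2.4, 1.5], [1.1, 2.2], [1.6, -0.8], [-0.8, -0.2], [-1.4, 0.7], [-1.7, 0.8], [1.1, -2.9], [0.4, -2.3], [-1.0, -0.9], [-0.1, -1.5], [-0.5, -3.0], [0.2, -1.4]]
```

```bash
cat >> h.py <<'E'
YAW=.745; WO=np.array([.5749,-.0838,0]); WR=rz(YAW)
def wp(s,y,n): return WO+WR@face(s,y,n)
s,y,n=(WR@FR).T
E
cat > b.py <<'E'
from h import *
from bench import arm
R=np.column_stack([s,-y,-n])
arm.move_linear(wp(0,.003,.10),R,feed=.25)
arm.move_linear(wp(0,.003,.031),R,feed=.12)
print(arm.sense()["wrist_force"])
arm.set_gripper(0,40)
st=arm.sense();print(st["grip_width"],st["finger_force"],st["wrist_force"])
p=st["position"]
d=.100;arm.move_linear(p+y*d,R,feed=.1)
b=None
for i in range(14):
    st=arm.sense();f=st["wrist_force"]@y;print(round(d,4),round(f,1),round((st["position"]-p)@y,4))
    if f<-10: break
    d+=.0015;arm.move_linear(p+y*d,R,feed=.05)
print(st["clock"],st["wrist_force"])
E
python3 b.py
```

```text
[ 0.12211047 -0.62100486  0.1873655 ]
0.13382706136225211 40.4719340801239 [-4.39457505  0.69209286  3.56120797]
0.1 1.3 0.1015
0.1015 1.5 0.1023
0.103 0.0 0.1035
0.1045 -0.7 0.1049
0.106 -1.1 0.1064
0.1075 -0.6 0.1079
0.109 -1.8 0.1094
0.1105 -4.6 0.11
0.112 -11.7 0.1102
8.8167 [ 13.68569449  -3.27568983 -10.72015122]
```

```bash
cat > c.py <<'E'
from h import *
from bench import arm
R=np.column_stack([s,-y,-n])
arm.move_linear(arm.sense()["position"]-y*.0015,R,feed=.05)
arm.set_gripper(.5)
arm.move_linear(arm.sense()["position"]+n*.07,R,feed=.2)
arm.move_pose(wp(-.045,0,.14),R)
snap(arm,"w2");print(arm.sense()["clock"])
E
python3 c.py
```

```text
10.6
```

View pics/w2.png

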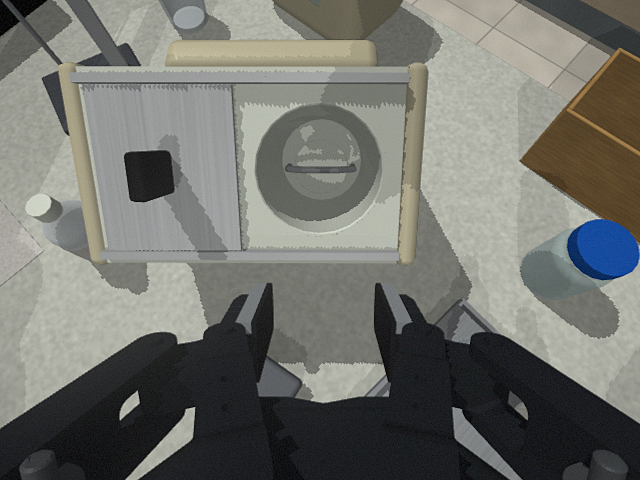

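Run:
```python
from h import *
load("w2")
P=lambda *a:print(a,proj("w2",wp(*a)).round(1))
P(0,0,0);P(0,.046,0);P(0,-.046,0);P(.046,0,0);P(-.046,0,0)
P(-.003,0,-.065);P(-.003,.015,-.065);P(-.003,-.015,-.065);P(0,.11,.05)
```

```text
(0, 0, 0) [322.2 170.9]
(0, 0.046, 0) [259.1 171. ]
(0, -0.046, 0) [385.3 170.8]
(0.046, 0, 0) [322.  103.8]
(-0.046, 0, 0) [322.3 232.2]
(-0.003, 0, -0.065) [322.6 168.7]
(-0.003, 0.015, -0.065) [306.  168.7]
(-0.003, -0.015, -0.065) [339.1 168.7]
(0, 0.11, 0.05) [137.3 177.7]
```

```bash
cat >> h.py <<'E'
WO=WO+y*.002
ST=np.array([.5189,.3206,0]); SY=-.228
def hookR(f,Hx,Hz):  # tool rotation gripping the handle across hook x
    return np.column_stack([np.cross(f*Hx,-Hz),f*Hx,-Hz])
U=np.array([0,0,1.])
G=.042               # TCP height above hook origin along hook z
E
cat > d.py <<'E'
from h import *
from bench import arm
sx=rz(SY)[:,0]
from itertools import product
for f in(1,-1):
    print(f)
    for nm,p,Hx,Hz in[("st",ST+[0,0,.38],sx,U),("stlow",ST+[0,0,.175+G],sx,U),("well",wp(-.034,0,-.094)+n*(.15+G),s,n),("out",wp(.02,0,.13)+n*(.15+G),s,n),("trayV",np.array([.431,-.308,.11+.16+G]),s*[1,1,0]/C,U),("trayV2",np.array([.431,-.308,.11+.16+G]),rz(0)[:,0],U)]:
        j=arm.ik(p,hookR(f,Hx,Hz));print(nm,None if j is None else j.round(0))
R=np.column_stack([s,-y,-n])
arm.move_linear(arm.sense()["position"]+[0,0,.12],R,feed=.3)
E
python3 d.py
```

```text
1
st [ 50.  11.   5.   0. -84. 117.]
stlow [ 50.  16. -10.   0. -64. 117.]
well [ -18.    3.  -17.  -36.  -58. -103.]
out [ 113.  -80.  -25.   40. -124.  139.]
trayV [ -14.    5.  -11.    0.  -74. -123.]
trayV2 [ -14.    5.  -11.    0.  -74. -166.]
-1
st [ 50.  11.   5.   0. -84. -63.]
stlow [ 50.  16. -10.   0. -64. -63.]
well [-18.   3. -17. -36. -58.  77.]
out [-27.  -5.   2. -33. -85.  69.]
trayV [-14.   5. -11.   0. -74.  57.]
trayV2 [-14.   5. -11.   0. -74.  14.]
```

```bash
cat > e.py <<'E'
from h import *
from bench import arm
sx=rz(SY)[:,0];R=hookR(-1,sx,U)
arm.set_gripper(1.0)
arm.move_pose(ST+[0,0,.37],R)
snap(arm,"w3");print(arm.sense()["clock"])
P=lambda *a:print(a,proj("w3",ST+rz(SY)@np.array(a)).round(1))
P(0,0,.253);P(-.031,.02,.175);P(-.031,-.02,.175);P(.053,.02,.175);P(.053,-.02,.175);P(.03,0,.175)
E
python3 e.py
```

```text
14.9167
(0, 0, 0.253) [324.9 239. ]
(-0.031, 0.02, 0.175) [357.9 238.2]
(-0.031, -0.02, 0.175) [359.1 195.2]
(0.053, 0.02, 0.175) [267.4 238. ]
(0.053, -0.02, 0.175) [265.7 195. ]
(0.03, 0, 0.175) [291.8 216.9]
```

View pics/w3.png

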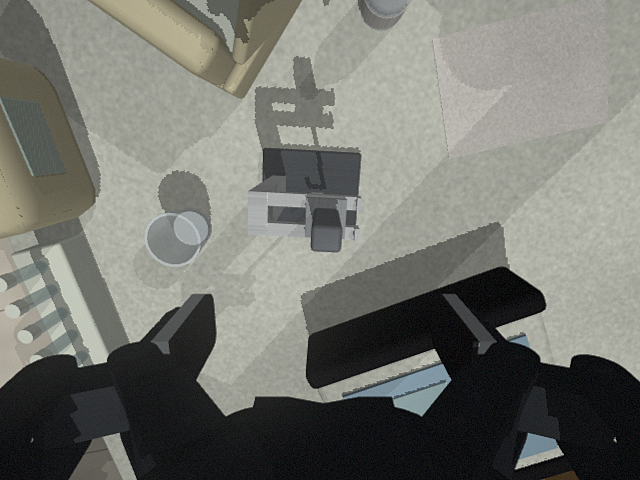

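Run:
```python
import cv2,numpy as np
from h import *
g=cv2.GaussianBlur(cv2.imread("pics/w3.png",0).astype(np.float32),(5,1),0);d=np.diff(g,axis=0)
def line(c0,c1,r0,r1,sg):
    c=np.arange(c0,c1);r=r0+np.argmax(sg*d[r0:r1,c0:c1],axis=0)
    p=np.polyfit(c,r,1);k=abs(r-np.polyval(p,c))<2;p=np.polyfit(c[k],r[k],1);return p[0],np.polyval(p,c0),k.mean()
print("base top",line(270,355,140,160,-1));print("prong bottom",line(252,308,225,245,-1));print("slot top",line(270,304,200,212,-1));print("slot bot",line(270,304,216,230,1))
c=cv2.imread("pics/w3.png")[140:260,235:375];cv2.imwrite("pics/w3c.png",cv2.resize(c,None,fx=5,fy=5,interpolation=cv2.INTER_CUBIC))
```

```text
base top (np.float64(0.04039596454269974), np.float64(147.02895011448035), np.float64(0.3764705882352941))
prong bottom (np.float64(-0.09741045498547937), np.float64(234.1596079380445), np.float64(0.16071428571428573))
slot top (np.float64(0.04782276546982329), np.float64(204.82857142857154), np.float64(1.0))
slot bot (np.float64(0.05653170359052749), np.float64(221.9495798319328), np.float64(1.0))
```

View pics/w3c.png

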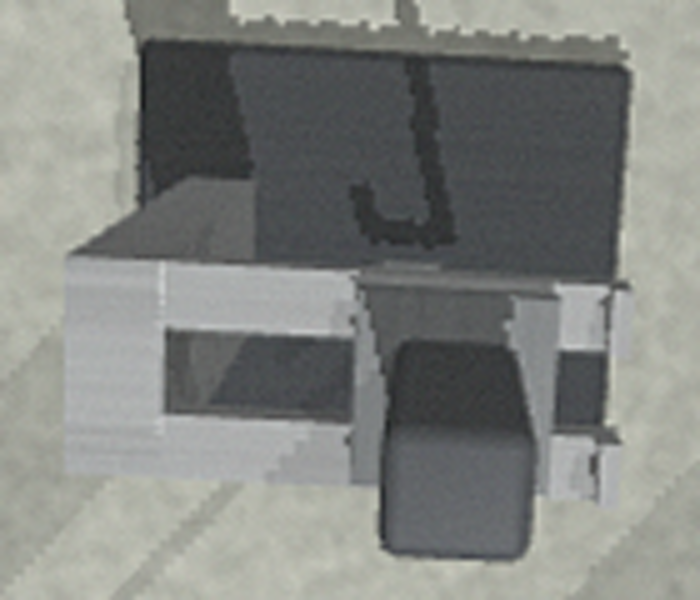

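```bash
cat >> h.py <<'E'
SY=-.278; SX=rz(SY)[:,0]; RS=hookR(-1,SX,U)
E
cat > f.py <<'E'
from h import *
from bench import arm
seat=ST+[0,0,.175+G]
arm.move_pose(seat+[0,0,.11],RS)
arm.move_linear(seat,RS,feed=.15)
print(arm.sense()["wrist_force"])
arm.set_gripper(0,110)
st=arm.sense();print(st["grip_width"],st["finger_force"],st["wrist_force"],st["position"]-seat)
arm.move_linear(seat+[0,0,.02],RS,feed=.08)
print(arm.sense()["wrist_force"])
arm.move_linear(seat+[0,0,.02]-SX*.08,RS,feed=.12)
print(arm.sense()["wrist_force"])
c=arm.camera("side");cv2.imwrite("pics/side2.png",c["image"][:,:,::-1])
print(proj("side",seat+[0,0,.02-G-.15]-SX*.07),proj("side",seat+[0,0,.02-G]-SX*.08),arm.sense()["clock"])
E
python3 f.py
```

```text
[-0.39308066 -0.6298053  -0.08027437]
0.24349992061103323 107.36948132514954 [-1.08595204 -0.11582187  2.61217465] [1.37737586e-04 9.23954824e-05 3.70102582e-04]
[-0.08903941  0.33364874 -1.62276604]
[ 1.12986348 -0.68299731 -2.11836129]
[254.57304093 197.68616883] [245.57821015 145.98406832] 17.9667
```

```bash
cat >> h.py <<'E'
RW=hookR(-1,s,n)
def sad(sh,yy,nn): return wp(sh,yy,nn)+n*(.15+G)   # TCP so that shaft axis is at slope coord sh, bottom bar at depth nn
E
cat > g.py <<'E'
from h import *
from bench import arm
p=arm.sense()["position"]
arm.move_linear([p[0],p[1],.47],RS,feed=.3)
arm.move_pose(sad(-.034,0,.14),RW)
arm.hold(.2);f0=arm.sense()["wrist_force"];print(f0)
arm.move_linear(sad(-.034,0,-.04),RW,feed=.15)
print((arm.sense()["wrist_force"]-f0)@np.array([s,y,n]).T)
for q in np.arange(-.055,-.0951,-.01):
    arm.move_linear(sad(-.034,0,q),RW,feed=.08);d=(arm.sense()["wrist_force"]-f0)@np.array([s,y,n]).T;print(q,d.round(1))
    if np.abs(d).max()>5: break
else:
    arm.move_linear(sad(-.013,0,-.095),RW,feed=.06);d=(arm.sense()["wrist_force"]-f0)@np.array([s,y,n]).T;print("in",d.round(1))
print(arm.sense()["clock"])
E
python3 g.py
```

```text
[-0.87692438  0.03048017 -1.33641972]Traceback (most recent call last):
  File "g.py", line 7, in <module>
    arm.move_linear(sad(-.034,0,-.04),RW,feed=.15)
    ~~~~~~~~~~~~~~~^^^^^^^^^^^^^^^^^^^^^^^^^^^^^^^
bench.Unreachable: the arm cannot follow that straight line within its joint ranges
```

```bash
cat > g2.py <<'E'
from h import *
from bench import arm
print(arm.sense()["joints"].round(0),arm.sense()["clock"])
for sh in(-.034,0.02):
  for q in np.arange(.15,-.1,-.03):
    j=arm.ik(sad(sh,0,q),RW);print(sh,round(q,3),None if j is None else j.round(0))
E
python3 g2.py
```

```text
[ 105.  -82.  -26.   37. -122.  -36.] 21.1667
-0.034 0.15 [ 105.  -81.  -25.   37. -122.  -36.]
-0.034 0.12 [-33.  -4.  -1. -34. -84.  76.]
-0.034 0.09 [-30.  -4.  -4. -34. -80.  76.]
-0.034 0.06 [-28.  -3.  -7. -34. -76.  76.]
-0.034 0.03 [-26.  -3.  -9. -34. -73.  76.]
-0.034 0.0 [-24.  -2. -11. -34. -69.  76.]
-0.034 -0.03 [-22.  -1. -13. -35. -65.  76.]
-0.034 -0.06 [-20.   1. -15. -35. -62.  76.]
-0.034 -0.09 [-18.   2. -16. -36. -58.  77.]
0.02 0.15 [ 111.  -78.  -23.   40. -123.  -39.]
0.02 0.12 [ 113.  -81.  -26.   41. -124.  -41.]
0.02 0.09 [-24.  -5.  -1. -32. -80.  69.]
0.02 0.06 [-22.  -4.  -4. -32. -76.  69.]
0.02 0.03 [-20.  -3.  -6. -32. -72.  69.]
0.02 0.0 [-18.  -2.  -9. -33. -69.  69.]
0.02 -0.03 [-16.  -1. -10. -33. -65.  69.]
0.02 -0.06 [-14.   0. -12. -33. -61.  69.]
0.02 -0.09 [-13.   2. -14. -34. -58.  69.]
```

```bash
cat > g3.py <<'E'
from h import *
from bench import arm
j=arm.ik(sad(-.034,0,.10),RW);print(j)
assert j[0]<0
arm.set_joints(j)
st=arm.sense();print(st["clock"],st["position"]-sad(-.034,0,.10),st["wrist_force"])
snap(arm,"w4")
arm.hold(.2);f0=arm.sense()["wrist_force"];np.save("f0.npy",f0);print(f0)
arm.move_linear(sad(-.034,0,-.045),RW,feed=.15)
D=lambda:((arm.sense()["wrist_force"]-f0)@np.column_stack([s,y,n])).round(1)
print(D())
for q in(-.06,-.072,-.084,-.095):
    arm.move_linear(sad(-.034,0,q),RW,feed=.1);d=D();print(q,d)
    if np.abs(d).max()>5: break
else:
    arm.move_linear(sad(-.013,0,-.095),RW,feed=.06);print("in",D())
print(arm.sense()["clock"])
E
python3 g3.py
```

```text
[-31.15453623  -4.14339792  -3.27800168 -33.84751434 -81.53246618
  76.15871613]
23.8083 [-2.91587942e-05  5.42878700e-04  6.91722794e-04] [-0.12138506  0.03083519 -1.3832896 ]
[ 0.26496412  0.32737973 -0.86368052]
[ 0.2 -0.1 -0.3]
-0.06 [-0.5  0.9 -1. ]
-0.072 [-0.2  0.2 -0.3]
-0.084 [-1.7  0.5 -0.1]
-0.095 [-0.3  0.7 -0.5]
in [-1.6  0.  -1.1]
26.7667
```

```bash
cat >> h.py <<'E'
HH=s*[1,1,0]/C
def carry(bail,a,h=HH):   # TCP pose with bail wire lying in the shaft corner, hook leaning a degrees
    a=np.radians(a);Hx=np.cos(a)*h+np.sin(a)*U;Hz=-np.sin(a)*h+np.cos(a)*U
    return bail+(.144+G)*Hz-.006*Hx,hookR(-1,Hx,Hz)
E
cat > i.py <<'E'
from h import *
from bench import arm
import sys
f0=np.load("f0.npy")
D=lambda:((arm.sense()["wrist_force"]-f0)@np.column_stack([s,y,n])).round(1)
way=[(-.005,-.055,35),(-.003,-.01,35),(0,.03,32),(.003,.055,27),(.009,.072,22),(.014,.082,18),(.019,.102,15)]
P=[carry(wp(a,0,b),c) for a,b,c in way]
b=wp(.019,0,.102);P+=[carry(b+U*.03,12),carry(b+U*.07,8)]
J=[arm.ik(*p) for p in P]
for j in J: print(None if j is None else j.round(0))
if len(sys.argv)>1:
    for i,p in enumerate(P):
        arm.move_linear(*p,feed=.06 if i<6 else .08);d=D();print(i,d,arm.sense()["clock"])
        if np.linalg.norm(d)>18: print("STOP");break
E
python3 i.py
```

```text
[-17.   0. -14. -35. -61.  73.]
[-20.  -2. -11. -34. -67.  73.]
[-19.  -3.  -8. -29. -71.  68.]
[-14.  -4.  -5. -23. -75.  60.]
[ -9.  -3.  -2. -17. -78.  53.]
[ -5.  -3.   0. -13. -81.  49.]
[ -3.  -2.   3. -11. -84.  46.]
[ -0.  -1.   8.  -8. -90.  42.]
[  3.   2.  15.  -5. -97.  39.]
```

```bash
python3 i.py go | tail -11
python3 - <<'E'
from h import *
from bench import arm
F=[]
for i in range(12):
    arm.hold(.1);F.append(arm.sense()["wrist_force"])
print(np.round(F,1).tolist())
c=arm.camera("side");i=c["image"][:,:,::-1];cv2.imwrite("pics/side3.png",cv2.resize(i[60:420,180:500],None,fx=1.6,fy=1.6))
E
```

```text
[ -0.  -1.   8.  -8. -90.  42.]
[  3.   2.  15.  -5. -97.  39.]
0 [-1.1 -0.8 -2.1] 27.4833
1 [-0.4  0.1 -1.7] 28.3833
2 [-1.7  0.4 -1.9] 29.2333
3 [-0.5 -0.2 -1.4] 29.8917
4 [-0.8  1.2 -2. ] 30.4833
5 [-1.3  0.  -2.6] 30.95
6 [-2.8 -0.1 -2.2] 31.3833
7 [-2.9 -1.2 -1.8] 31.9583
8 [-2.3 -0.  -3.9] 32.6667
[[-0.2, 0.2, -5.4], [0.0, 0.4, -5.2], [-0.5, 0.0, -3.6], [-0.0, -0.5, -3.7], [-0.8, -0.3, -4.4], [0.3, 0.1, -4.6], [-0.4, 1.0, -4.4], [-0.5, 0.3, -4.4], [0.4, -0.5, -4.6], [-0.8, -0.3, -4.9], [1.3, 0.0, -4.4], [0.1, 0.4, -4.9]]
```

View pics/side3.png

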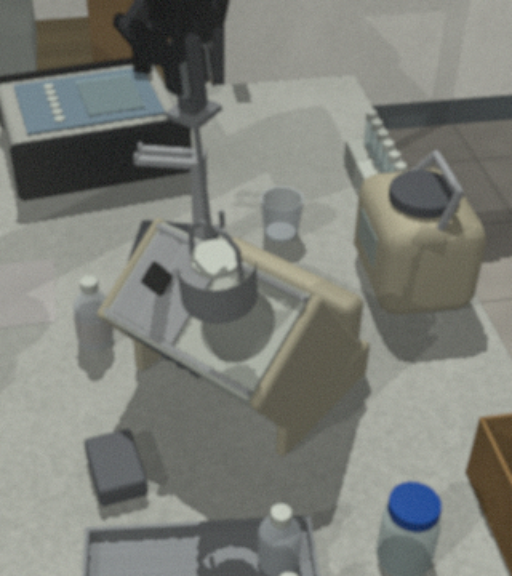

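```bash
cat > k.py <<'E'
from h import *
from bench import arm
b=wp(.019,0,.102)+U*.07
t=np.array([.431,-.308,0])
for q,a in[(np.r_[(b+(t-b)*.5)[:2],b[2]],6),(np.r_[t[:2],.30],5)]:
    j=arm.ik(*carry(q,a));print(j.round(0))
arm.move_linear(*carry(np.r_[t[:2],.33],5),feed=.10)
arm.move_linear(*carry(t+U*.135,5),feed=.11)
arm.hold(.8)
f=lambda:np.mean([(arm.hold(.03),arm.sense()["wrist_force"])[1][2] for _ in range(3)])
print(f(),arm.sense()["clock"])
for z in np.arange(.120,.088,-.003):
    arm.move_linear(*carry(t+U*z,5),feed=.03);v=f();print(round(z,4),round(v,1))
    if v>-2.4: break
print(arm.sense()["clock"])
E
python3 k.py
```

```text
[ -8.   1.  15.  -5. -99.  49.]
[-20.   2.   9.  -4. -95.  62.]
-4.75328834082369 39.0667
0.12 -4.3
0.117 -4.5
0.114 -4.8
0.111 -4.6
0.108 -4.0
0.105 -1.5
41.5667
```

```bash
cat > l.py <<'E'
from h import *
from bench import arm
t=np.array([.431,-.308,0])
F=lambda:np.mean([(arm.hold(.03),arm.sense()["wrist_force"])[1] for _ in range(3)],axis=0).round(1)
arm.move_linear(*carry(t+U*.081,5),feed=.06);print(F())
ok=True
for d in(.012,.024,.036):
    arm.move_linear(*carry(t+U*.081-HH*d,5),feed=.06);f=F();print(d,f)
    if np.hypot(f[0],f[1])>2.5: ok=False;break
if ok:
    arm.move_linear(*carry(t+U*.105-HH*.036,5),feed=.06);f=F();print("up",f)
    if f[2]>-2.8 and np.hypot(f[0],f[1])<2: arm.move_linear(*carry(t+U*.16-HH*.036,5),feed=.12);print(F())
print(arm.sense()["clock"])
E
python3 l.py
```

```text
[-0.2 -0.7 -1.6]
0.012 [ 0.1  0.4 -0.6]
0.024 [ 0.1 -0.9 -1.1]
0.036 [ 0.2 -0.1 -1.2]
up [-0.6 -0.2 -1.1]
[-0.1  0.1 -2.1]
44.925
```

```bash
cat > m.py <<'E'
from h import *
from bench import arm
seat=ST+[0,0,.175+G]; pre=seat-SX*.085
F=lambda:np.mean([(arm.hold(.03),arm.sense()["wrist_force"])[1] for _ in range(3)],axis=0).round(1)
p=arm.sense()["position"]; t=np.array([.431,-.308,0])
arm.move_linear(*carry(t+U*.29-HH*.036,0),feed=.3)
j=arm.ik(pre+U*.26,RS);print(arm.sense()["joints"].round(0),j.round(0)); assert 20<j[0]<80
arm.set_joints(j)
arm.move_linear(pre+U*.02,RS,feed=.25);print(F(),arm.sense()["clock"])
ok=True
for d in(.06,.035,.015,0):
    arm.move_linear(seat-SX*d+U*.02,RS,feed=.1);f=F();print(d,f)
    if np.hypot(f[0],f[1])>4: ok=False;break
if ok:
    for z in(.006,.003,.0015,0,-.001):
        arm.move_linear(seat+U*z,RS,feed=.05);f=F();print(z,f)
        if f[2]>2: break
print(arm.sense()["clock"])
c=arm.camera("side");i=c["image"][:,:,::-1]
cv2.imwrite("pics/side4.png",cv2.resize(i[60:480,180:500],None,fx=1.4,fy=1.4))
E
python3 m.py
```

```text
[-19.   2.   7.  -0. -94.  61.] [ 58.   6.  11.   0. -95. -74.]
[-0.1 -0.4 -0.6] 49.15
0.06 [-0.  -0.2 -1.6]
0.035 [ 0.2  0.  -1. ]
0.015 [-0.3 -0.  -1.9]
0 [ 0.1  0.2 -2.1]
0.006 [ 0.2 -0.3 -1.1]
0.003 [ 0.3  0.3 -1.1]
0.0015 [-0.3 -0.2 -1.6]
0 [-0.1 -0.3  2.2]
52.5833
```

Seated with contact at the expected height. Release, retreat, and look once more.

Run:
```python
from h import *
from bench import arm
seat=ST+[0,0,.175+G]
arm.set_gripper(1.0);arm.hold(.3)
arm.move_linear(seat+U*.12,RS,feed=.12)
arm.move_linear(seat+U*.22-SX*.1,RS,feed=.25);arm.hold(.5)
c=arm.camera("side");i=c["image"][:,:,::-1]
cv2.imwrite("pics/side5.png",cv2.resize(i[60:480,180:500],None,fx=1.4,fy=1.4))
print(arm.sense()["clock"],arm.sense()["wrist_force"])
```

```text
55.9917 [0.39760163 0.09550387 0.28048767]
```

View pics/side5.png

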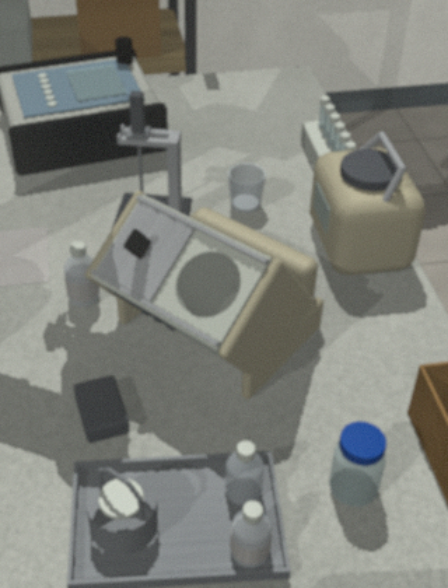

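The picture shows the carrier upright in the tray at (122,515), the shutter fully open with its knob at (137,243), the hook hanging in its fork at (138,115), and the other things where they stood.

```bash
python3 -c "
from bench import arm
print(arm.close_job())"
```

```text
the job is handed in; nothing more can be done
None
```

The job is done and handed in at about 56 s: the shutter is fully open, the carrier stands upright and unhooked in the tray, the hook tool hangs back in its fork, and the bystanders look undisturbed in the last picture.

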